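# Battery in, lid on, hold the grinder at its half-turn pulse mark

## Task

Get the cordless grinder going: first plug the orange-topped battery fully down into the bay on the grinder's side, then set the blue lid on the cup so that its lugs drop through the slot and it sits flat. Twist the lid clockwise (seen from above) to the yellow half-way marks, 45 degrees, never on to the red marks where it clicks locked; it springs back, so hold it still at yellow for two seconds and finish still firmly gripping its bar there. Leave the other things on the worktop alone.

Things in the scene. Friction and masses are not known exactly. Their poses are not given: they have to be found in the camera images.
- grinder: White cordless grinder, fixed: round cup housing 132 mm across, 106 mm tall, with a blue battery bay (60 x 80 mm, 60 mm tall) on its +y side. Origin: on the cup axis at worktop level; z up, x along the lid slot. Rim marks: black at the slot ends (+x and -x), yellow 45 degrees clockwise of them, red 90 degrees clockwise.
- cup_mouth (a point): Centre of the top face of the grey collar, 105 mm above the worktop, on the cup axis; axes as the grinder's. The collar is 12 mm thick; its opening is a 52 mm round hole crossed by a slot 82 mm long (x) and 20 mm wide (y). With the lid seated, its disc lies on this face and its origin is 24 mm below it.
- bay_mouth (a point): Centre of the battery socket's mouth in the bay's top, 60 mm above the worktop, 110 mm along +y from the cup axis; axes as the grinder's. The socket is 27 mm along x, 37 mm along y, 30 mm deep, its edges chamfered 2 mm.
- carrier (a joint): Angle (rad) of the sprung black carrier in the cup, driven by the lid's lugs: 0 at rest, growing as the lid is twisted clockwise seen from above (it trails the lid by up to 0.09 rad of play). Spring torque 0.06 N m at 0, 0.11 N m at half turn; it turns a released lid back. From about 0.95 rad a lock pawl is felt; near 1.5 it clicks in behind a lug.
- lid: Loose blue lid, about 180 g, standing on its plug. Origin: centre of its underside; z up, x along lugs and grip bar. Black plug 48 mm across, 24 mm tall; at its foot two lugs along +x and -x (76 mm over both, 16 mm wide, 10 mm tall). Blue disc 108 mm across, 24 to 34 mm up. It fits either way round; seated, it turns clockwise, the lugs running under the collar with 2 mm of play in height.
- lid_grip (a point): Centre of the lid's white grip bar, 51 mm above the lid's origin; axes as the lid's. The bar is 84 mm long (x), 22 mm wide (y) and spans 34 to 68 mm above the origin. Small yellow pointers lie on the disc at both ends of the bar, over the lugs.
- battery: Loose battery, black with orange top, 24 mm (x) by 34 mm (y), 65 mm tall, about 120 g. Origin: centre of its underside; z up. It stands upright in the charger, underside 10 mm above the worktop. It fits the bay either way round, 24 mm side along the grinder's x; fully home its underside is 30 mm below the bay's mouth, its top 35 mm out.
- charger: White charger plate fixed to the worktop, 75 x 85 mm, 20 mm tall, with a 10 mm deep pocket (2.5 mm free all round the battery) in the middle. Origin: centre of its underside.
- mug: Bystander: white ceramic mug, 76 mm across, 85 mm tall. Origin: centre of its underside.
- spice_jar: Bystander: amber jar with red cap, 48 mm across, 85 mm tall. Origin: centre of its underside.
- herb_jar: Bystander: clear jar with green cap, 48 mm across, 85 mm tall. Origin: centre of its underside.
- pepper_mill: Bystander: dark wooden pepper mill, 54 mm across, 120 mm tall. Origin: centre of its underside.
- bowl: Bystander: blue ceramic bowl, 90 mm across, 45 mm tall. Origin: centre of its underside.
- spoon: Bystander: pale wooden spoon lying flat.

How it is judged:
By the outcome, as a careful person would: the job done as asked, in the order asked, and still so for the second after the job is handed in, while the arm keeps its last pose, push and grip.
It also fails if it takes over 72 s, if anything falls off the work surface, if the arm or the gripper's body presses on something with over 40 N, if the wrist force passes 120 N, or if a joint passes its speed limit or range.

## Robot

A 6-joint arm with a two-finger parallel gripper is mounted at the origin on the work surface. World frame = base frame: x ahead of the robot, y to its left, z up, the work surface at z = 0. Lengths are in m, angles in rad, forces in N, time in s.
With the tool pointing down it reaches from about 0.4 to 0.925 m from the base axis. Payload 12.5 kg.
Tool frame: the origin (TCP) lies where the fingers leave the gripper's body, on its centre line; the fingertips stand 78 mm ahead of it and the grasp point (between the pads) lies 59 mm ahead of it; z points along the fingers, y is the line along which they close (so a half turn about z gives the same grasp; the last joint's range is limited). The gripper opens to 95 mm and grips with 3 to 60 N. Pads are 20 mm wide; open, the fingers measure 119 mm over their backs; the gripper's body (75 mm by 180 mm) begins 59 mm behind the grasp point.
Start: joints at [-1.418, 0.491, 1.559, -0, 1.092, -0.106], TCP at [0.16, -0.604, 0.292] pointing down, gripper open.
Joint ranges: [-3.1, 3.1], [-0.84, 2.19], [0.05, 2.79], [-1.13, 4.28], [0.06, 2.93], [-2.69, 2.69]. Speed limits (rad/s): [2.22, 2.22, 2.79, 3.14, 3.14, 3.14].

## Interface

Orientations are given as a rotation vector (axis times angle).
In Python, from plant import env gives the robot as it stands.
- The arm moves only by the shell command python3 steer.py [OPENING], which reads ROWS from standard input. ROWS is a JSON list of rows, 1 to 5 of them, each written [[dx, dy, dz], [rx, ry, rz]]: dx, dy, dz in a scale on which 1.0 is 0.4 m, then a rotation vector rx, ry, rz in a scale on which 1.0 is pi rad; each row is the pose to reach, as a shift and turn from the pose commanded when the command began, along the tool's axes at that moment; what a row does not reach only later rows make up. A row lasts 1/8 s, in which the tool goes at most 0.0625 m and 0.188 rad, less where a joint would pass 70% of its speed; a pose out of reach is approached as far as the arm can. OPENING is the opening from 0.0 (shut) to 1.0 (fully open), set as the command begins (- or left out keeps the last). The fingers move at their own pace and stop on an object; the grip force is fixed at half the most. Time passes only in rows, so rows that do not move let the fingers close. It prints the time, the measured TCP pose, the force, the opening and the grip force at its end. No shift or turn number may pass 1 either way. Input that does not fit is refused with a message, and nothing moves.
- env.read_state(): the state, without advancing time (a new reading comes with each control period).
- env.grab_frame(name): name is "scene" or "top" or "wrist"; returns a dict with "pixels" (480x640x3 uint8, red, green, blue), "fov_y" (degrees; the focal length in pixels is half the picture's height over the tangent of half this angle, whatever the lens; pixels are square), "cx", "cy" (the principal point, pixels), "k1" (the pictures are not rectified: a ray, as slopes to the right and down, at radius r is drawn at 1 + k1 r^2 times it, then the intrinsics apply), "R" (3x3) and "t" (3): a world point X has camera coordinates R X + t. Camera axes: x right, y down, z forward; pixel columns grow to the right and rows downward; lengths in m; the calibration is good to about 2 mm. A picture is of the moment at which its call begins. There is no depth.
- env.close_job(): hands the job in; it is judged then, once.
The state is a dict: "time": time; "joint_positions": joint angles; "joint_vel": joint speeds; "joint_torque": joint torques, N m; "ee_pos": TCP position; "ee_rot": TCP orientation; "force": force on the tool from outside, world axes, zero at the start; "torque": the same for the moment, N m; "width": opening from 0.0 (shut) to 1.0 (fully open); "gripper_force": force on a finger pad.
Only numpy, scipy, OpenCV 4.12 (cv2) and the standard library are available. Lean on these libraries where they do the work, as an engineer would, in place of code of your own. Each camera call takes 0.05 s, during which the arm holds its last target. There are 200 camera calls.

## Working session

There is one attempt and no reset: what is moved stays moved. The work goes in short steps, Python scripts to look and compute and a shell command to move; the robot and the scene stay as the last step left them, time stands still between calls to the robot, and variables do not carry over. Pictures are saved under pics/ and viewed, at most 10 in all, crops included, and the job is handed in when it is done.

```bash
ls; mkdir -p pics
cat > h.py <<'E'
import numpy as np,cv2
from plant import env
from scipy.spatial.transform import Rotation as Ro
def grab(n,fn=None):
    f=env.grab_frame(n)
    if fn: cv2.imwrite('pics/'+fn,cv2.cvtColor(f['pixels'],cv2.COLOR_RGB2BGR))
    return f
def K(f):
    fl=240/np.tan(np.radians(f['fov_y'])/2); return np.array([[fl,0,f['cx']],[0,fl,f['cy']],[0,0,1.]])
def ray(f,u,v):
    k=K(f); d=np.array([(u-k[0,2])/k[0,0],(v-k[1,2])/k[1,1]]); s=d.copy()
    for _ in range(30): s=d/(1+f['k1']*(s@s))
    R=np.array(f['R']);t=np.array(f['t']); return -R.T@t, R.T@np.r_[s,1]
def atz(f,u,v,z):
    o,d=ray(f,u,v); return o+d*(z-o[2])/d[2]
def proj(f,X):
    c=np.array(f['R'])@np.array(X)+np.array(f['t']); s=c[:2]/c[2]; s=s*(1+f['k1']*(s@s)); k=K(f)
    return np.array([k[0,0]*s[0]+k[0,2],k[1,1]*s[1]+k[1,2]])
def tool():
    s=env.read_state(); return np.array(s['ee_pos']),Ro.from_rotvec(s['ee_rot'])
E
python3 - <<'E'
from h import *
import pickle
for n in ['scene','top','wrist']:
    f=grab(n,n+'0.png'); pickle.dump(f,open(n+'0.pkl','wb')); print(n,f['fov_y'],f['k1'],-np.array(f['R']).T@f['t'])
s=env.read_state();print(s['time'],s['ee_pos'],Ro.from_rotvec(s['ee_rot']).as_matrix().round(3),s['width'],s['force'])
E
```

```text
pics
plant.py
steer.py
scene 47.37966620890476 -0.13982608655317946 [ 1.23732772 -0.04091428  1.02744202]
top 48.66768728436224 -0.007041353521005247 [ 0.46460443 -0.00615465  1.11697779]
wrist 63.060316907490794 -0.08141608656800128 [ 0.23888954 -0.58268927  0.3840927 ]
0.15 [ 0.15998142 -0.60407245  0.29182045] [[ 0.967  0.256 -0.   ]
 [ 0.256 -0.967  0.001]
 [ 0.    -0.001 -1.   ]] 0.9981925185259614 [ 0.29136868 -0.39021367 -0.75775872]
```

View pics/top0.png

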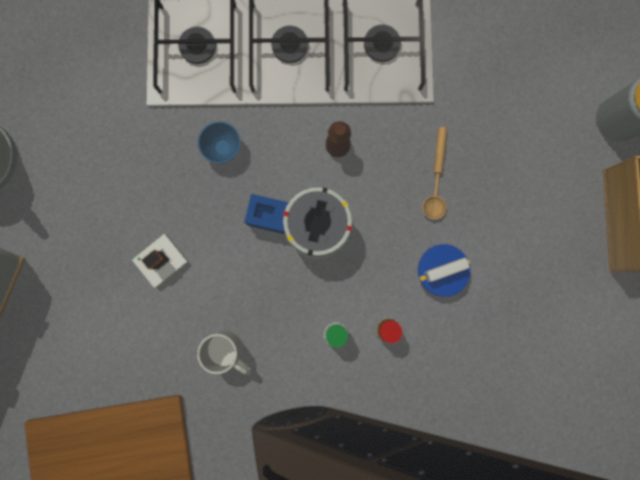

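View pics/scene0.png

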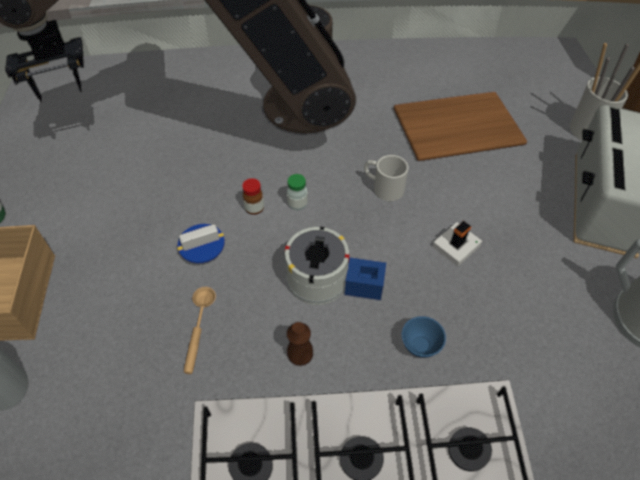

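The top view shows the cup at (318,221), the bay to its left at (266,212), the battery in the charger at (155,259) and the lid at (444,270) with its bar running (423,278)–(468,264). The scene view agrees: cup (317,265), battery (460,235), lid (201,243). I'll zoom in on these.

Run:
```python
from h import *
import pickle
T=pickle.load(open('top0.pkl','rb'));S=pickle.load(open('scene0.pkl','rb'))
def crop(f,u,v,w,h,s): return cv2.resize(f['pixels'][v:v+h,u:u+w],(w*s,h*s),interpolation=cv2.INTER_CUBIC)
a=crop(T,240,180,120,80,3);b=crop(T,125,230,70,60,4);c=crop(T,410,240,70,60,4)
d=crop(S,275,220,120,80,3);e=crop(S,425,210,70,60,4);g=crop(S,166,212,70,60,4)
def row(L):
    h=max(x.shape[0] for x in L); return np.hstack([cv2.copyMakeBorder(x,0,h-x.shape[0],0,0,cv2.BORDER_CONSTANT) for x in L])
top=np.vstack([row([a[:, :360],b]),row([d,e])])
cv2.imwrite('pics/z1.png',top[:,:,::-1]); print(top.shape)
cv2.imwrite('pics/z2.png',row([c,g])[:,:,::-1])
```

```text
(480, 640, 3)
```

View pics/z1.png

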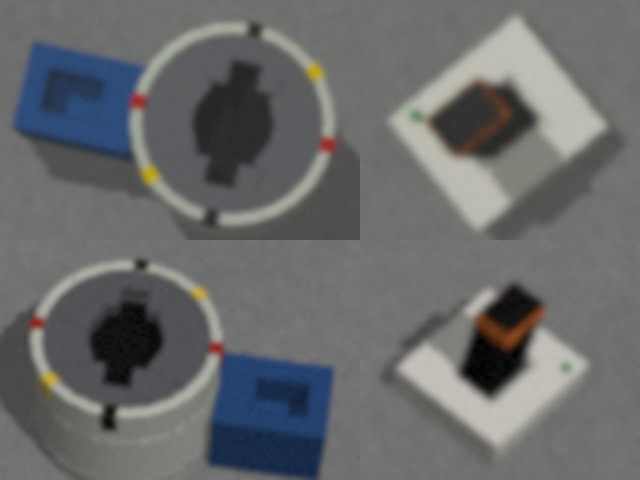

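The composite shows the rim marks, slot and socket clearly, plus the charger with the upright battery. I'll solve poses from these points in both cameras.

Run:
```python
from h import *
import pickle
T=pickle.load(open('top0.pkl','rb'));S=pickle.load(open('scene0.pkl','rb'))
def ang(d): return np.degrees(np.arctan2(d[1],d[0]))
m={'T':[(324.7,190),(310.3,252.3),(286,213.7),(349.3,228.3),(345.3,204),(290,238.3)],'S':[(321.7,228.3),(311.3,279.3),(347,256),(287.3,247.3),(291.7,267),(341.3,237.7)]}
for n,f in(('T',T),('S',S)):
    p=np.array([atz(f,*q,.106) for q in m[n]])
    print(n,'centre',p[:2].mean(0)[:2],p[2:4].mean(0)[:2],p[4:].mean(0)[:2])
    for i in(0,2,4): d=p[i]-p[i+1]; print(' diam',np.linalg.norm(d),ang(d))
c={'T':[(164.25,233.5),(132.5,260.5),(154.5,288),(187,261.75)],'S':[(434.25,243),(459.25,262),(482,240.75),(457.5,222.5)]}
b={'T':[(430,122),(482,82),(512,110),(460,152)],'S':[(478,316),(513,284),(543,303),(508,333)]}
for n,f in(('T',T),('S',S)):
    off=(125,230) if n=='T' else (425,210); o2=(360,0) if n=='T' else (360,240)
    p=np.array([atz(f,*q,.02) for q in c[n]]); print(n,'charger',p.mean(0)[:2],[ (round(np.linalg.norm(p[i]-p[i-1]),4),round(ang(p[i]-p[i-1]),1)) for i in range(4)])
    p=np.array([atz(f,(u-o2[0])/4+off[0],(v-o2[1])/4+off[1],.075) for u,v in b[n]]); print(n,'batt',p.mean(0)[:2],[ (round(np.linalg.norm(p[i]-p[i-1]),4),round(ang(p[i]-p[i-1]),1)) for i in range(4)])
    hsv=cv2.cvtColor(f['pixels'],cv2.COLOR_RGB2HSV)
    u0,v0=(444,270) if n=='T' else (201,240)
    sub=hsv[v0-32:v0+32,u0-35:u0+35]
    blue=(abs(sub[...,0].astype(int)-112)<12)&(sub[...,1]>120)
    wh=(sub[...,1]<60)&(sub[...,2]>150)
    for nm,mk,z in(('disc',blue,.034),('bar',wh,.068)):
        cs,_=cv2.findContours(mk.astype(np.uint8),0,2); k=max(cs,key=cv2.contourArea)+[u0-35,v0-32]
        P=np.array([atz(f,*q[0],z)[:2] for q in k]).astype(np.float32)
        print(n,nm,mk.sum(),cv2.minAreaRect(P),cv2.minEnclosingCircle(P))
```

```text
T centre [ 0.59312382 -0.00558609] [ 0.5930822  -0.00572927] [ 0.59288479 -0.00596931]
 diam 0.12360860262560397 -13.667478000012602
 diam 0.12473557675079754 76.16494838961654
 diam 0.12515781599161813 -58.74794529891618
S centre [ 0.59774745 -0.00357611] [ 0.59448029 -0.00276078] [ 0.59560407 -0.00282958]
 diam 0.12897534264187735 166.7858656152043
 diam 0.12468332893861245 76.04996736319312
 diam 0.12534675000534332 -58.06337057896813
T charger [0.52529722 0.32194041] [(np.float64(0.0762), np.float64(38.9)), (np.float64(0.0851), np.float64(130.4)), (np.float64(0.0736), np.float64(-141.0)), (np.float64(0.0849), np.float64(-51.3))]
T batt [0.52587684 0.3189253 ] [(np.float64(0.0211), np.float64(45.1)), (np.float64(0.0318), np.float64(-52.5)), (np.float64(0.0205), np.float64(-133.1)), (np.float64(0.0323), np.float64(128.8))]
T disc 1429 ((0.5272247195243835, -0.2504104971885681), (0.04271728917956352, 0.10069859027862549), 22.180471420288086) ((0.5094173550605774, -0.25767049193382263), 0.05044997110962868)
T bar 396 ((0.49907824397087097, -0.26248395442962646), (0.018956631422042847
[... 171 characters left out ...]
loat64(-50.5)), (np.float64(0.0725), np.float64(39.8)), (np.float64(0.0856), np.float64(129.4)), (np.float64(0.0726), np.float64(-141.0))]
S batt [0.52935866 0.3244158 ] [(np.float64(0.019), np.float64(-131.9)), (np.float64(0.0323), np.float64(130.2)), (np.float64(0.02), np.float64(44.1)), (np.float64(0.0311), np.float64(-51.8))]
S disc 695 ((0.5295135974884033, -0.25183743238449097), (0.05052696168422699, 0.10315730422735214), 18.772445678710938) ((0.5085979700088501, -0.2589464485645294), 0.051680441945791245)
S bar 313 ((0.5008431673049927, -0.2601526081562042), (0.02395915985107422, 0.08188033103942871), 18.271028518676758) ((0.5021838545799255, -0.2597997486591339), 0.04112612083554268)
```

View pics/z2.png

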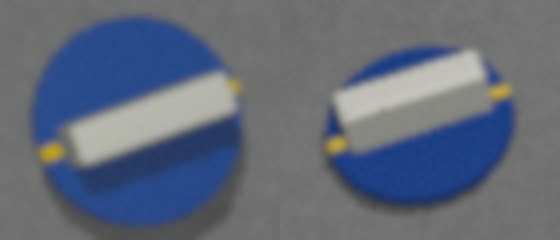

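Both cameras agree within a few mm: grinder ≈ (0.595, −0.004) at yaw −13.7°, battery ≈ (0.527, 0.323) with its short side at 39.5°, and lid ≈ (0.501, −0.260) with its bar at 109°. Next is a helper that converts targets to tool-axis shifts, then I'll go to the battery by way of the front.

```bash
cat >> h.py <<'E'
def to(x,y,z,yaw,P=None):
    "shift/turn in tool axes to TCP target, tool x at yaw deg, pointing down"
    p,R=P or tool(); yw=np.radians(yaw)
    Rt=Ro.from_matrix(np.array([[np.cos(yw),np.sin(yw),0],[np.sin(yw),-np.cos(yw),0],[0,0,-1.]]))
    print('to',(R.inv().apply(np.array([x,y,z])-p)).round(4),(R.inv()*Rt).as_rotvec().round(4)); return np.array([x,y,z]),Rt
E
python3 - <<'E'
from h import *
W=env.grab_frame('wrist'); print((tool()[1].inv().as_matrix()@np.array(W['R']).T).round(3))
P=to(.45,-.25,.30,75); to(.49,.29,.27,129.5,P)
E
```

```text
[[-0.001 -0.957 -0.289]
 [ 1.    -0.001  0.001]
 [-0.001 -0.289  0.957]]
to [ 0.371  -0.2681 -0.0079] [-5.0000e-04 -4.0000e-04 -1.0502e+00]
to [ 0.532  -0.1011  0.03  ] [ 0.      0.     -0.9512]
```

The manual's scale: shifts go in shares of 0.4 m and turns go in shares of pi rad. Converting my numbers, 0.232 m / 0.4 = 0.58, 0.184 m / 0.4 = 0.46.

```bash
echo '[[[0.115,-0.0825,0],[0,0,0]],[[0.23,-0.165,0],[0,0,0]],[[0.345,-0.25,0],[0,0,0]],[[0.46,-0.3325,0],[0,0,0]],[[0.58,-0.4175,-0.02],[0,0,0]]]' | python3 steer.py; echo '[[[0.1125,-0.0825,0],[0,0,-0.0573]],[[0.225,-0.165,0],[0,0,-0.1146]],[[0.3475,-0.2525,0],[0,0,-0.1719]],[[0.3475,-0.2525,0],[0,0,-0.2292]],[[0.3475,-0.2525,0],[0,0,-0.2865]]]' | python3 steer.py
python3 -c "
from h import *
to(.49,.29,.27,129.5)"
```

```text
time: 0.82
ee_pos: [0.3423, -0.3818, 0.3]
ee_rot: [-3.115, -0.405, 0.001]
force: [1.0, -1.0, -0.8]
width: 1.0
gripper_force: 0.0
time: 1.45
ee_pos: [0.4505, -0.2493, 0.3001]
ee_rot: [-2.622, -1.73, 0.0]
force: [-0.0, -1.7, -0.2]
width: 1.0
gripper_force: 0.0
to [ 0.5114 -0.1757  0.0301] [-2.0000e-04 -0.0000e+00 -1.0935e+00]
```

Scaled: 0.28 m / 0.4 = 0.7, 0.224 m / 0.4 = 0.56.

```bash
echo '[[[0.14,-0.045,0],[0,0,0]],[[0.28,-0.09,0],[0,0,0]],[[0.42,-0.135,0],[0,0,0]],[[0.56,-0.18,0],[0,0,0]],[[0.7,-0.225,0],[0,0,0]]]' | python3 steer.py; echo '[[[0.13,-0.045,0],[0,0,-0.0573]],[[0.26,-0.09,0],[0,0,-0.1146]],[[0.39,-0.135,0],[0,0,-0.1719]],[[0.52,-0.18,0.0375],[0,0,-0.2292]],[[0.6125,-0.215,0.075],[0,0,-0.2865]]]' | python3 steer.py
echo '[[[0,0,0],[0,0,-0.0573]],[[0,0,0],[0,0,-0.0573]],[[0,0,0],[0,0,-0.0573]]]' | python3 steer.py
python3 -c "
from h import *
import pickle
f=grab('wrist','w1.png');pickle.dump(f,open('w1.pkl','wb'))
print(proj(f,[.527,.323,.075]));to(.527,.323,.075-.012+.059,129.5)"
```

```text
time: 2.08
ee_pos: [0.4796, 0.0443, 0.3003]
ee_rot: [2.629, 1.72, 0.0]
force: [1.1, -0.1, 0.0]
width: 1.002
gripper_force: 0.0
time: 2.7
ee_pos: [0.4988, 0.3036, 0.2697]
ee_rot: [1.609, 2.698, 0.0]
force: [0.4, 0.6, 0.6]
width: 1.004
gripper_force: 0.0
time: 3.08
ee_pos: [0.4991, 0.301, 0.2704]
ee_rot: [1.377, 2.824, 0.0]
force: [-0.8, 0.4, -0.6]
width: 1.0
gripper_force: 0.0
[367.83421733 237.53675505]
to [0.0002 0.0355 0.1485] [ 0.0003  0.0002 -0.0254]
```

View pics/w1.png

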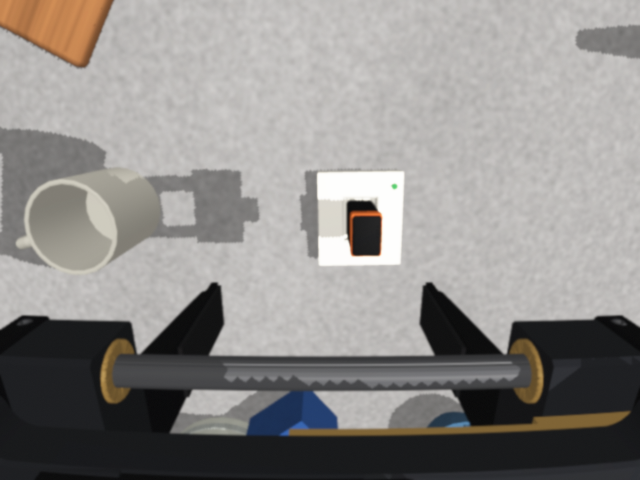

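The battery's top shows at about (350..382, 212..256), close to the predicted (368,237). I'll measure it exactly.

Run:
```python
from h import *
import pickle
f=pickle.load(open('w1.pkl','rb'))
hsv=cv2.cvtColor(f['pixels'],cv2.COLOR_RGB2HSV)[160:275,300:420]
mk=((hsv[...,0]<15)&(hsv[...,1]>130)&(hsv[...,2]>90)).astype(np.uint8)
k=np.argwhere(mk)[:,::-1]+[300,160]
P=np.array([atz(f,*q,.075)[:2] for q in k]).astype(np.float32); print(len(k),cv2.minAreaRect(P))
w=((hsv[...,1]<30)&(hsv[...,2]>225)).astype(np.uint8); cs,_=cv2.findContours(w,0,2);k=max(cs,key=cv2.contourArea)+[300,160]
P=np.array([atz(f,*q[0],.02)[:2] for q in k]).astype(np.float32); print(cv2.minAreaRect(P))
```

```text
293 ((0.5232412815093994, 0.32450902462005615), (0.023410648107528687, 0.03479992598295212), 39.12937927246094)
((0.5255386829376221, 0.3230893015861511), (0.07653471827507019, 0.08649127185344696), 38.899044036865234)
```

```bash
python3 -c "
from h import *
to(.5245,.324,.122,129)"
```

```text
to [0.0025 0.0341 0.1485] [ 0.0003  0.0002 -0.0167]
```

Scaled: 0.148 m / 0.4 = 0.37, 0.13 m / 0.4 = 0.325, -0.017 rad / 3.1416 = -0.0054.

```bash
echo '[[[0.005,0.085,0],[0,0,-0.0054]],[[0.005,0.085,0.125],[0,0,-0.0054]],[[0.005,0.085,0.25],[0,0,-0.0054]],[[0.005,0.085,0.325],[0,0,-0.0054]],[[0.005,0.085,0.37],[0,0,-0.0054]]]' | python3 steer.py; echo '[[[0,0,0],[0,0,0]],[[0,0,0],[0,0,0]]]' | python3 steer.py ; echo '[[[0,0,0],[0,0,0]],[[0,0,0],[0,0,0]],[[0,0,0],[0,0,0]],[[0,0,0],[0,0,0]],[[0,0,0],[0,0,0]]]' | python3 steer.py 0;python3 -c "
from h import *
print(tool()[0],env.read_state()['torque'])"
```

```text
time: 3.75
ee_pos: [0.5245, 0.3235, 0.121]
ee_rot: [-1.35, -2.836, 0.001]
force: [0.7, -0.1, 0.1]
width: 0.999
gripper_force: 0.0
time: 4.0
ee_pos: [0.525, 0.3241, 0.1235]
ee_rot: [1.347, 2.837, 0.002]
force: [0.3, 0.2, 1.5]
width: 1.003
gripper_force: 0.0
time: 4.62
ee_pos: [0.5244, 0.324, 0.1222]
ee_rot: [1.346, 2.838, -0.0]
force: [-0.2, 0.4, -0.6]
width: 0.526
gripper_force: 0.0
[0.52444131 0.32399493 0.12216984] [-0.00996716 -0.15096268  0.01207618]
```

Still closing; wait a little longer, then lift.

Scaled: -0.12 m / 0.4 = -0.3, -0.06 m / 0.4 = -0.15.

```bash
echo '[[[0,0,0],[0,0,0]],[[0,0,0],[0,0,0]],[[0,0,0],[0,0,0]],[[0,0,0],[0,0,0]],[[0,0,0],[0,0,0]]]' | python3 steer.py; echo '[[[0,0,0],[0,0,0]],[[0,0,-0.0125],[0,0,0]],[[0,0,-0.05],[0,0,0]],[[0,0,-0.15],[0,0,0]],[[0,0,-0.3],[0,0,0]]]' | python3 steer.py;python3 -c "
from h import *
print(tool()[0],tool()[1].as_rotvec());P=to(.62,.11,.243,76.3)"
```

```text
time: 5.25
ee_pos: [0.5244, 0.324, 0.1221]
ee_rot: [1.346, 2.838, -0.0]
force: [0.1, 0.5, -0.5]
width: 0.25
gripper_force: 30.0
time: 5.88
ee_pos: [0.524, 0.3238, 0.2433]
ee_rot: [-1.346, -2.837, 0.003]
force: [-0.2, 0.6, -1.6]
width: 0.251
gripper_force: 30.0
[0.52398604 0.32376041 0.24329554] [-1.34578924 -2.83719658  0.00294553]
to [-0.2263 -0.0609  0.0003] [-2.300e-03  6.000e-04  9.241e-01]
```

Battery is held (width 0.25 ≈ 24 mm). I'll move so the wrist camera sees the socket.

Scaled: -0.25 m / 0.4 = -0.625, -0.012 m / 0.4 = -0.03, 0.72 rad / 3.1416 = 0.2292.

```bash
python3 -c "
from h import *
to(.603,.045,.283,76.3)"; echo '[[[-0.1375,-0.03,-0.025],[0,0,0]],[[-0.275,-0.06,-0.05],[0,0,0.0573]],[[-0.4125,-0.09,-0.075],[0,0,0.1146]],[[-0.55,-0.12,-0.1],[0,0,0.1719]],[[-0.625,-0.125,-0.1],[0,0,0.2292]]]' | python3 steer.py; python3 -c "
from h import *
to(.603,.045,.283,76.3)"
```

```text
to [-0.2659 -0.1153 -0.0396] [-2.300e-03  6.000e-04  9.241e-01]
time: 6.5
ee_pos: [0.6448, 0.0961, 0.2843]
ee_rot: [2.267, 2.172, 0.003]
force: [0.4, 1.5, -1.2]
width: 0.248
gripper_force: 30.0
to [-0.0528 -0.0396  0.0012] [ 0.0025 -0.0002  0.1961]
```

Scaled: -0.053 m / 0.4 = -0.1325, -0.04 m / 0.4 = -0.1, 0.196 rad / 3.1416 = 0.0624.

```bash
echo '[[[-0.075,-0.05,0],[0,0,0.0318]],[[-0.1325,-0.1,0.0025],[0,0,0.0624]],[[-0.1325,-0.1,0.0025],[0,0,0.0624]],[[-0.1325,-0.1,0.0025],[0,0,0.0624]]]' | python3 steer.py; python3 -c "
from h import *
import pickle
print(tool()[0])
f=grab('wrist','w2.png');pickle.dump(f,open('w2.pkl','wb'))
print(proj(f,[.621,.103,.06]))"
```

```text
time: 7.0
ee_pos: [0.6025, 0.0475, 0.2821]
ee_rot: [2.461, 1.952, 0.002]
force: [-0.2, 0.6, -0.6]
width: 0.251
gripper_force: 30.0
[0.60245322 0.04751742 0.28212445]
[328.0707823  157.61217918]
```

View pics/w2.png

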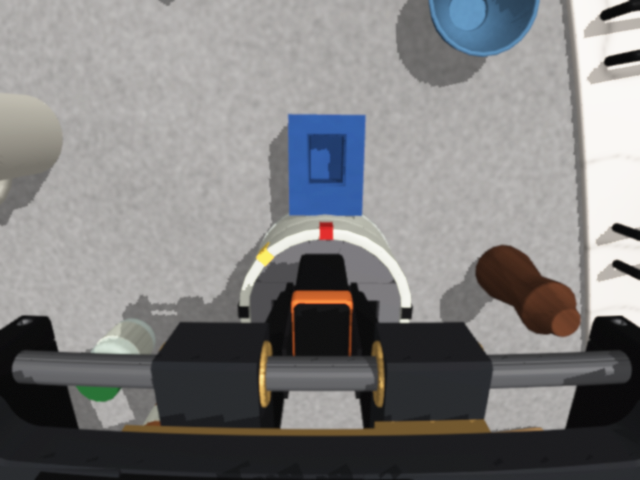

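The socket mouth shows at about (309..345, 134..183) and the held battery's top at (292..352, 292..). Measure both precisely.

Run:
```python
from h import *
import pickle
f=pickle.load(open('w2.pkl','rb'))
hsv=cv2.cvtColor(f['pixels'],cv2.COLOR_RGB2HSV)[100:225,270:385].astype(int)
blue=((abs(hsv[...,0]-110)<12)&(hsv[...,1]>120)&(hsv[...,2]>60))
dark=blue&(hsv[...,2]<140)
print(np.unique(hsv[20,:,2]),hsv[58,30:90,2])
def rect(mk,fill=0):
    cs,_=cv2.findContours(mk.astype(np.uint8),0,2);k=max(cs,key=cv2.contourArea)+[270,100]
    x=cv2.boundingRect(k); P=np.array([atz(f,*q[0],.06)[:2] for q in k]).astype(np.float32); return x,cv2.minAreaRect(P)
print(rect(blue))
b2=blue&(hsv[...,2]>150);cs,h=cv2.findContours(b2.astype(np.uint8),cv2.RETR_CCOMP,1)
for c,hh in zip(cs,h[0]):
    if cv2.contourArea(c)>100:
        k=c+[270,100];P=np.array([atz(f,*q[0],.06)[:2] for q in k]).astype(np.float32);print(hh[3],cv2.boundingRect(k),cv2.minAreaRect(P))
p,R=tool()
H=cv2.cvtColor(f['pixels'],cv2.COLOR_RGB2HSV)[280:370,280:365].astype(int)
o=np.argwhere((H[...,0]<15)&(H[...,1]>150)&(H[...,2]>110))[:,::-1]+[280,280]
print('orange',o.min(0),o.max(0))
for z in (.06+.012,):
  for dx,dy in((-17,-12),(17,-12),(17,12),(-17,12)): print(proj(f,p+R.apply([dx/1e3,dy/1e3,.059-.012])))
```

```text
[168 169 170 171 172 173 174 175] [169 169 169 169 168 167 163 151 135 122 135 159 171 172 172 172 173 173
 172 172 172 172 171 170 170 169 169 168 164 151 126 110 107 107 107 108
 107 107 109 107 104  95  93 106 123 136 154 165 168 169 168 169 169 169
 168 168 169 169 169 169]
((288, 115, 77, 100), ((0.6176432967185974, 0.09706442058086395), (0.07857296615839005, 0.05922781303524971), 76.28764343261719))
-1 (311, 149, 19, 29) ((0.6137792468070984, 0.10026061534881592), (0.022060086950659752, 0.014242080971598625), 76.39335632324219)
-1 (288, 115, 77, 100) ((0.617674708366394, 0.09706014394760132), (0.07850619405508041, 0.05923038721084595), 76.36036682128906)
1 (306, 132, 42, 55) ((0.6194139122962952, 0.10197078436613083), (0.04214099049568176, 0.032302577048540115), 76.22395324707031)
orange [291 291] [352 353]
[293.30235635 373.33057483]
[291.16141337 299.4040454 ]
[352.6018489 299.3284505]
[350.59154858 373.25914201]
```

Run:
```python
from h import *
import pickle
f=pickle.load(open('w2.pkl','rb'))
print([(r,*f['pixels'][r,322]) for r in range(286,312)])
p,R=tool()
for z in (.047,.052,.057): print(z,proj(f,p+R.apply([.017,0,z])))
print(p); to(.6194,.1020,.18,76.2)
```

```text
[(286, np.uint8(15), np.uint8(15), np.uint8(16)), (287, np.uint8(15), np.uint8(15), np.uint8(16)), (288, np.uint8(18), np.uint8(16), np.uint8(16)), (289, np.uint8(41), np.uint8(25), np.uint8(19)), (290, np.uint8(99), np.uint8(49), np.uint8(26)), (291, np.uint8(158), np.uint8(76), np.uint8(35)), (292, np.uint8(186), np.uint8(91), np.uint8(42)), (293, np.uint8(195), np.uint8(96), np.uint8(43)), (294, np.uint8(198), np.uint8(98), np.uint8(44)), (295, np.uint8(201), np.uint8(100), np.uint8(46)), (296, np.uint8(204), np.uint8(102), np.uint8(47)), (297, np.uint8(207), np.uint8(103), np.uint8(47)), (298, np.uint8(213), np.uint8(107), np.uint8(48)), (299, np.uint8(227), np.uint8(116), np.uint8(53)), (300, np.uint8(240), np.uint8(132), np.uint8(61)), (301, np.uint8(246), np.uint8(143), np.uint8(66)), (302, np.uint8(240), np.uint8(132), np.uint8(63)), (303, np.uint8(181), np.uint8(88), np.uint8(45)), (304, np.uint8(81), np.uint8(43), np.uint8(30)), (305, np.uint8(31), np.uint8(25), np.uint8(24)), (306, np.uint8(24), np.uint8(24), np.uint8(25)), (307, np.uint8(24), np.uint8(24), np.uint8(25)), (308, np.uint8(23), np.uint8(23), np.uint8(24)), (309, np.uint8(23), np.uint8(23), np.uint8(23)), (310, np.uint8(23), np.uint8(22), np.uint8(22)), (311, np.uint8(19), np.uint8(19), np.uint8(19))]
0.047 [321.88209869 299.39437185]
0.052 [321.86477438 294.12247397]
0.057 [321.84845238 289.15785913]
[0.60253138 0.04774192 0.28183403]
to [0.0567 0.004  0.1019] [ 0.0011 -0.0002  0.0114]
```

Battery is centred in the grasp. Go above the socket.

Scaled: 0.1 m / 0.4 = 0.25, 0.08 m / 0.4 = 0.2, 0.011 rad / 3.1416 = 0.0035.

```bash
echo '[[[0.1,0.01,0.05],[0,0,0.0035]],[[0.1418,0.01,0.125],[0,0,0.0035]],[[0.1418,0.01,0.2],[0,0,0.0035]],[[0.1418,0.01,0.25],[0,0,0.0035]],[[0.1418,0.01,0.25],[0,0,0.0035]]]' | python3 steer.py;echo '[[[0,0,0],[0,0,0]],[[0,0,0],[0,0,0]]]' | python3 steer.py;python3 -c "
from h import *
to(.6194,.1020,.142,76.2)"
```

```text
time: 7.68
ee_pos: [0.6188, 0.1023, 0.1799]
ee_rot: [-2.471, -1.938, 0.003]
force: [-0.3, 0.5, -0.8]
width: 0.252
gripper_force: 30.0
time: 7.92
ee_pos: [0.6193, 0.1016, 0.1823]
ee_rot: [2.472, 1.937, 0.002]
force: [0.8, -0.6, -1.5]
width: 0.252
gripper_force: 30.0
to [ 0.0003 -0.0001  0.0403] [ 0.0016 -0.0004 -0.0008]
```

Scaled: 0.02 m / 0.4 = 0.05, 0.016 m / 0.4 = 0.04.

```bash
echo '[[[0,0,0.015],[0,0,0]],[[0,0,0.03],[0,0,0]],[[0,0,0.04],[0,0,0]],[[0,0,0.05],[0,0,0]]]' | python3 steer.py;echo '[[[0,0,0.0125],[0,0,0]],[[0,0,0.025],[0,0,0]],[[0,0,0.0375],[0,0,0]],[[0,0,0.0475],[0,0,0]],[[0,0,0.0475],[0,0,0]]]' | python3 steer.py
```

```text
time: 8.43
ee_pos: [0.619, 0.1015, 0.1609]
ee_rot: [-2.473, -1.937, 0.0]
force: [0.1, 1.3, -0.2]
width: 0.249
gripper_force: 30.0
time: 9.05
ee_pos: [0.619, 0.1015, 0.1422]
ee_rot: [2.473, 1.937, 0.0]
force: [-0.2, 1.2, -0.9]
width: 0.249
gripper_force: 30.0
```

Scaled: 0.003 m / 0.4 = 0.0075, 0.002 m / 0.4 = 0.005.

```bash
echo '[[[0,0,0.0025],[0,0,0]],[[0,0,0.005],[0,0,0]],[[0,0,0.0075],[0,0,0]],[[0,0,0.0075],[0,0,0]]]' | python3 steer.py
```

```text
time: 9.55
ee_pos: [0.6189, 0.1015, 0.142]
ee_rot: [2.472, 1.937, 0.002]
force: [-9.1, 0.2, 27.9]
width: 0.248
gripper_force: 30.0
```

Scaled: 0.001 m / 0.4 = 0.0025.

```bash
echo '[[[0,0,0.0025],[0,0,0]],[[0,0,0.0025],[0,0,0]]]' | python3 steer.py; echo '[[[0,0,-0.0075],[0,0,0]],[[0,0,-0.01],[0,0,0]],[[0,0,-0.01],[0,0,0]],[[0,0,-0.01],[0,0,0]],[[0,0,-0.01],[0,0,0]]]' | python3 steer.py 0.6;echo '[[[0,0,0],[0,0,0]],[[0,0,-0.025],[0,0,0]],[[0,0,-0.1],[0,0,0]],[[0,0,-0.225],[0,0,0]],[[0,0,-0.35],[0,0,0]]]' | python3 steer.py; python3 -c "
from h import *
import pickle
f=grab('top','t3.png');pickle.dump(f,open('t3.pkl','wb'))
to(.49,-.24,.30,109)"
```

```text
time: 9.8
ee_pos: [0.619, 0.1015, 0.1419]
ee_rot: [2.472, 1.936, 0.003]
force: [-11.6, 0.3, 36.9]
width: 0.253
gripper_force: 30.0
time: 10.42
ee_pos: [0.6189, 0.1014, 0.1419]
ee_rot: [-2.473, -1.937, 0.001]
force: [0.1, -0.5, -1.3]
width: 0.599
gripper_force: 0.0
time: 11.05
ee_pos: [0.6187, 0.1015, 0.2843]
ee_rot: [2.473, 1.937, 0.0]
force: [0.4, -0.2, -0.4]
width: 0.601
gripper_force: 0.0
to [-0.3629 -0.0445 -0.0101] [ 9.600e-03 -1.000e-04 -5.735e-01]
```

Scaled: -0.06 m / 0.4 = -0.15, -0.01 m / 0.4 = -0.025.

```bash
echo '[[[-0.15,-0.0175,-0.0125],[0,0,0]],[[-0.15,-0.0175,-0.025],[0,0,0]],[[-0.15,-0.0175,-0.025],[0,0,0]]]' | python3 steer.py
python3 - <<'E'
from h import *
f=grab('wrist','w4.png')
c=np.array([.6194,.102]);a=np.radians(76.2);e=np.array([np.cos(a),np.sin(a)]);n=np.array([e[1],-e[0]])
im=f['pixels'].copy()
for i,j in((-1,-1),(-1,1),(1,1),(1,-1)):
    q=proj(f,np.r_[c+.017*i*e+.012*j*n,.095]);print(q.round(1)); cv2.circle(im,tuple(int(v) for v in q.round()),1,(0,255,0),-1)
u,v=proj(f,[*c,.095]).astype(int)
cv2.imwrite('pics/w4c.png',cv2.resize(im[v-60:v+60,u-80:u+80],(640,480),interpolation=2)[:,:,::-1])
to(.49,-.24,.30,109)
E
```

```text
time: 11.48
ee_pos: [0.598, 0.0449, 0.293]
ee_rot: [2.473, 1.936, 0.002]
force: [0.8, -0.2, -1.2]
width: 0.597
gripper_force: 0.0
[314.6 180.3]
[347.  180.3]
[347.7 133.1]
[314.3 133.1]
to [-0.3029 -0.0365 -0.0076] [ 0.0008 -0.     -0.5736]
```

View pics/w4c.png

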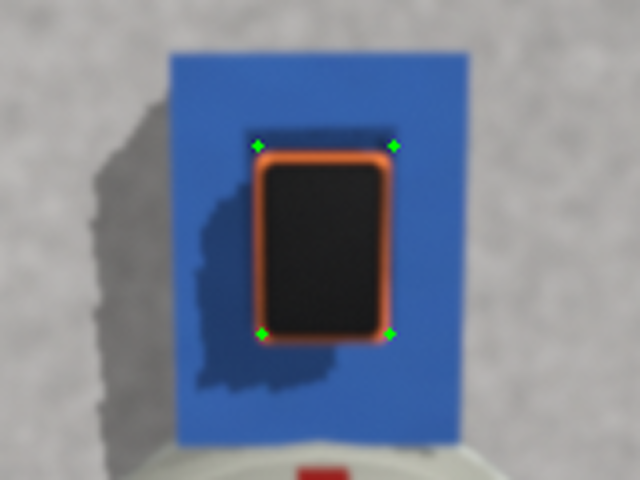

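The battery's outline matches the projected home pose (crop x 254–392, y 150–343), so it is fully seated. Now to the lid.

Scaled: -0.29 m / 0.4 = -0.725, -0.24 m / 0.4 = -0.6, -0.573 rad / 3.1416 = -0.1824.

```bash
echo '[[[-0.15,-0.0175,0],[0,0,0]],[[-0.3,-0.035,0],[0,0,-0.0446]],[[-0.45,-0.055,0],[0,0,-0.0891]],[[-0.6,-0.0725,0],[0,0,-0.1337]],[[-0.725,-0.09,-0.0175],[0,0,-0.1824]]]' | python3 steer.py 1.0; echo '[[[0,0,0],[0,0,0]],[[0,0,0],[0,0,0]]]' | python3 steer.py;python3 - <<'E'
from h import *
import pickle
print(tool()[0])
f=grab('wrist','w5.png');pickle.dump(f,open('w5.pkl','wb'))
print(proj(f,[.501,-.26,.068]))
hsv=cv2.cvtColor(f['pixels'],cv2.COLOR_RGB2HSV).astype(int)
blue=(abs(hsv[...,0]-112)<12)&(hsv[...,1]>120)&(hsv[...,2]>50)
wh=(hsv[...,1]<50)&(hsv[...,2]>190)
u,v=proj(f,[.501,-.26,.068]).astype(int)
m=np.zeros_like(wh);m[max(v-110,0):v+110,u-110:u+110]=1
for nm,k,z in(('disc',blue&m,.034),('bar',wh&m,.068)):
    cs,_=cv2.findContours(k.astype(np.uint8),0,1)
    for c in sorted(cs,key=cv2.contourArea)[-2:]:
        P=np.array([atz(f,*q[0],z)[:2] for q in c]).astype(np.float32);print(nm,cv2.boundingRect(c),cv2.minAreaRect(P),cv2.minEnclosingCircle(P))
E
```

```text
time: 12.15
ee_pos: [0.4929, -0.2292, 0.2987]
ee_rot: [-1.817, -2.561, 0.0]
force: [0.2, -0.7, -0.5]
width: 0.995
gripper_force: 0.0
time: 12.4
ee_pos: [0.4938, -0.2273, 0.2989]
ee_rot: [-1.826, -2.555, -0.0]
force: [-1.0, -0.6, -1.1]
width: 1.001
gripper_force: 0.0
[ 0.49375912 -0.22726814  0.2988696 ]
[317.34557195 263.3022249 ]
disc (259, 198, 49, 103) ((0.4669455587863922, -0.2692563533782959), (0.042976755648851395, 0.1033124178647995), 13.230823516845703) ((0.48596587777137756, -0.26478439569473267), 0.051756225526332855)
disc (319, 198, 50, 103) ((0.5252295136451721, -0.249835804104805), (0.043955668807029724, 0.10329502075910568), 23.1070613861084) ((0.5072424411773682, -0.25751054286956787), 0.05177116394042969)
bar (308, 200, 1, 1) ((0.4756462275981903, -0.20937292277812958), (0.0, 0.0), 0.0) ((0.4756462275981903, -0.20937292277812958), 9.999999747378752e-05)
bar (207, 153, 220, 202) ((0.5021395087242126, -0.2578447461128235), (0.20350028574466705, 0.1869954764842987), 18.81488609313965) ((0.5039400458335876, -0.26199039816856384), 0.13448850810527802)
```

View pics/w5.png

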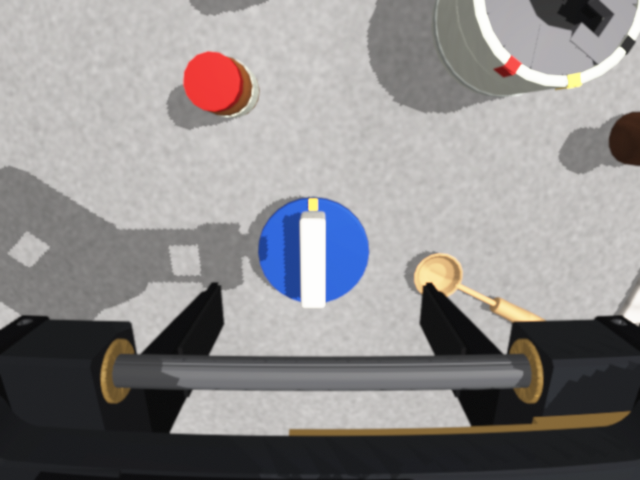

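The bar's top shows at about (301..326, 216..308) and the disc at (259..369, 198..301). Refine with tighter thresholds.

Run:
```python
from h import *
import pickle
f=pickle.load(open('w5.pkl','rb'))
hsv=cv2.cvtColor(f['pixels'],cv2.COLOR_RGB2HSV).astype(int)
print(f['pixels'][204:222:2,313,:].tolist(), f['pixels'][304:312,313,0], f['pixels'][260,296:332,0])
m=np.zeros(hsv.shape[:2],bool);m[195:312,256:372]=1
blue=m&(abs(hsv[...,0]-112)<12)&(hsv[...,1]>120)&(hsv[...,2]>50)
k=np.argwhere(blue)[:,::-1]
P=np.array([atz(f,*q,.034)[:2] for q in k]).astype(np.float32);print('disc',cv2.minEnclosingCircle(P),cv2.fitEllipse(cv2.convexHull(P)))
w=m&(hsv[...,1]<40)&(hsv[...,2]>225);w[:,:298]=0;w[:,330:]=0
k=np.argwhere(w)[:,::-1];print(k.min(0),k.max(0))
P=np.array([atz(f,*q,.068)[:2] for q in k]).astype(np.float32);print('bar',cv2.minAreaRect(P))
to(.501,-.26,.116,109)
```

```text
[[254, 250, 125], [254, 250, 125], [254, 250, 126], [240, 229, 154], [188, 188, 183], [199, 196, 187], [199, 195, 186], [233, 231, 225], [253, 253, 251]] [254 254 252 240 217 200 196 195] [ 32  33  41  80 162 230 249 253 254 254 254 254 254 254 254 254 254 254
 254 254 254 254 254 254 254 254 254 253 245 185  91  55  51  50  51  52]
disc ((0.49682727456092834, -0.262119323015213), 0.05339084938168526) ((0.4969061613082886, -0.2621394395828247), (0.10578921437263489, 0.10630981624126434), 14.712382316589355)
[301 218] [325 307]
bar ((0.49743396043777466, -0.2620174288749695), (0.020918095484375954, 0.08302678912878036), 19.415273666381836)
to [-0.0337 -0.004   0.1829] [-0.0002 -0.0005 -0.0009]
```

```bash
python3 -c "
from h import *
to(.4973,-.2621,.116,109.4)"
```

```text
to [-0.0345 -0.0082  0.1829] [-0.0002 -0.0005 -0.0079]
```

Scaled: 0.183 m / 0.4 = 0.4575, 0.17 m / 0.4 = 0.425, -0.008 rad / 3.1416 = -0.0025.

```bash
echo '[[[-0.0863,-0.0205,0.075],[0,0,-0.0025]],[[-0.0863,-0.0205,0.2],[0,0,-0.0025]],[[-0.0863,-0.0205,0.325],[0,0,-0.0025]],[[-0.0863,-0.0205,0.425],[0,0,-0.0025]],[[-0.0863,-0.0205,0.4575],[0,0,-0.0025]]]' | python3 steer.py; echo '[[[0,0,0],[0,0,0]],[[0,0,0],[0,0,0]],[[0,0,0],[0,0,0]],[[0,0,0],[0,0,0]],[[0,0,0],[0,0,0]]]' | python3 steer.py 0;echo '[[[0,0,0],[0,0,0]],[[0,0,0],[0,0,0]],[[0,0,0],[0,0,0]],[[0,0,0],[0,0,0]],[[0,0,0],[0,0,0]]]' | python3 steer.py; echo '[[[0,0,0],[0,0,0]],[[0,0,0],[0,0,0]],[[0,0,0],[0,0,0]]]' | python3 steer.py; python3 -c "
from h import *
print(tool()[0])"
```

```text
time: 13.08
ee_pos: [0.4969, -0.2616, 0.1141]
ee_rot: [-1.811, -2.562, 0.0]
force: [-0.2, -0.7, -0.3]
width: 0.998
gripper_force: 0.0
time: 13.7
ee_pos: [0.4968, -0.2634, 0.1166]
ee_rot: [1.815, 2.564, -0.0]
force: [0.2, -0.7, -0.8]
width: 0.529
gripper_force: 0.0
time: 14.32
ee_pos: [0.4968, -0.2633, 0.1162]
ee_rot: [-1.815, -2.564, 0.0]
force: [-0.2, -0.3, -1.3]
width: 0.229
gripper_force: 30.0
time: 14.7
ee_pos: [0.4967, -0.2633, 0.1162]
ee_rot: [-1.815, -2.564, 0.0]
force: [-0.4, -0.3, -1.5]
width: 0.232
gripper_force: 30.0
[ 0.49670564 -0.26328795  0.11617084]
```

Scaled: -0.18 m / 0.4 = -0.45, -0.15 m / 0.4 = -0.375.

```bash
echo '[[[0,0,-0.025],[0,0,0]],[[0,0,-0.125],[0,0,0]],[[0.1,0,-0.25],[0,0,0]],[[0.225,0.05,-0.375],[0,0,0]],[[0.35,0.1125,-0.45],[0,0,0]]]' | python3 steer.py; echo '[[[0,0,0],[0,0,0]],[[0,0,0],[0,0,0]],[[0,0,0],[0,0,0]]]' | python3 steer.py
python3 - <<'E'
from h import *
import pickle
f=grab('wrist','w6.png');pickle.dump(f,open('w6.pkl','wb'));p,R=tool();pickle.dump((p,R.as_rotvec()),open('w6t.pkl','wb'));print(p,proj(f,[.593,-.005,.106]))
E
```

```text
time: 15.32
ee_pos: [0.4911, -0.1264, 0.2922]
ee_rot: [1.815, 2.561, 0.001]
force: [1.2, -0.9, -2.2]
width: 0.233
gripper_force: 30.0
time: 15.7
ee_pos: [0.4912, -0.1283, 0.2889]
ee_rot: [-1.816, -2.562, 0.001]
force: [0.6, -0.8, -1.4]
width: 0.229
gripper_force: 30.0
[ 0.49117647 -0.12831386  0.28884015] [519.25085619 128.49063123]
```

View pics/w6.png

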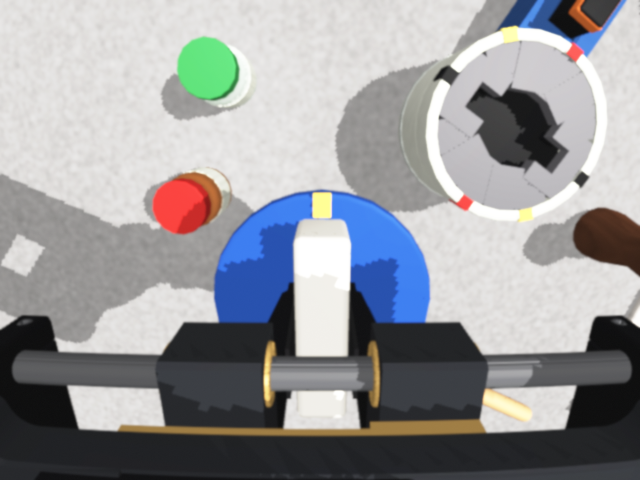

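The full rim is visible: yellow (511,33)/(526,214), red (575,52)/(464,202), black (448,74)/(584,179). The lid hangs straight, its disc spanning x 214–430. Fit both.

Run:
```python
from h import *
import pickle
from scipy.optimize import least_squares
f=pickle.load(open('w6.pkl','rb'));p,rv=pickle.load(open('w6t.pkl','rb'));R=Ro.from_rotvec(rv)
hsv=cv2.cvtColor(f['pixels'],cv2.COLOR_RGB2HSV).astype(int);H,S,V=[hsv[...,i] for i in range(3)]
def cen(mk,u,v,r=14):
    m=np.zeros_like(mk);m[max(v-r,0):v+r,u-r:u+r]=1; k=np.argwhere(mk&m)[:,::-1]; return k.mean(0),len(k)
Y=(abs(H-28)<8)&(S>60)&(V>150);Rd=((H<6)|(H>174))&(S>130);B=V<70
for nm,mk,a,b in(('y',Y,(511,33),(526,214)),('r',Rd,(575,52),(464,202)),('k',B,(448,74),(584,179))):
    (a,n1),(b,n2)=cen(mk,*a),cen(mk,*b); A=atz(f,*a,.106)[:2];C=atz(f,*b,.106)[:2];d=A-C
    print(nm,n1,n2,(A+C)/2,np.linalg.norm(d),np.degrees(np.arctan2(d[1],d[0])))
# ring white: ellipse fit on inner boundary (grey collar -> white)
def circ(P):
    g=lambda q:np.hypot(P[:,0]-q[0],P[:,1]-q[1])-q[2]
    return least_squares(g,[*P.mean(0),.06],loss='soft_l1',f_scale=.001).x
c0=proj(f,[.593,-.005,.106]);W=(S<30)&(V>228)
inn=[];out=[]
for a in np.radians(np.arange(0,360,3)):
    L=[(c0+r*np.array([np.cos(a),np.sin(a)])) for r in np.arange(60,115,.5)]
    w=[i for i,q in enumerate(L) if 0<=q[1]<480 and 0<=q[0]<640 and W[int(q[1]),int(q[0])]]
    if w: inn.append(atz(f,*L[w[0]],.106)[:2]); out.append(atz(f,*L[w[-1]],.106)[:2])
print('inner',circ(np.array(inn)),'outer',circ(np.array(out)))
# lid disc arc in tool frame
z=p[2]-.116+.034
m=(abs(H-110)<12)&(S>120)&(V>60);m[:, :200]=0;m[:,440:]=0;m[:185]=0
E=[]
for r in range(195,320):
    k=np.where(m[r])[0]
    if len(k): E+= [(k[0],r),(k[-1],r)]
E=[e for e in E]
P=np.array([R.inv().apply(atz(f,*e,z)-p)[:2] for e in E]); print('lid in tool',circ(P))
(q,n)=cen(Y,322,205,18);print('ptr',n,R.inv().apply(atz(f,*q,z+.001)-p))
```

```text
y 219 146 [ 0.59261939 -0.00515252] 0.12472995793822708 121.30698352916218
r 143 129 [ 0.59279297 -0.00546089] 0.12448340045973849 76.23924096327845
k 181 79 [ 0.5916851  -0.00530703] 0.12619963994152666 166.6019060882954
inner [ 0.59328619 -0.00546085  0.05784499] outer [ 0.59697545 -0.00659172  0.0683216 ]
lid in tool [2.04769774e-03 8.76238015e-06 5.21772737e-02]
ptr 434 [ 0.04832033 -0.00010322  0.08104094]
```

Run:
```python
from h import *
import pickle
f=pickle.load(open('w6.pkl','rb'));p,rv=pickle.load(open('w6t.pkl','rb'));R=Ro.from_rotvec(rv)
print([(r,int(f['pixels'][r,322].sum()//3)) for r in range(186,260,1) if not 198<r<214])
for o in(0,.001,.002): print(o,[proj(f,p+R.apply([x+o,0,.116-z])).round(1)[1] for x,z in((.042,.068),(.042,.034),(.054,.034))])
off=.0013;a=np.radians(166.3);e=np.array([np.cos(a),np.sin(a)]);c=np.array([.5928,-.0053])-off*e;print(c)
to(*c,.26,166.3)
```

```text
[(186, 222), (187, 219), (188, 205), (189, 167), (190, 125), (191, 124), (192, 175), (193, 210), (194, 216), (195, 219), (196, 219), (197, 219), (198, 219), (214, 219), (215, 220), (216, 223), (217, 229), (218, 215), (219, 208), (220, 215), (221, 218), (222, 219), (223, 221), (224, 221), (225, 223), (226, 223), (227, 223), (228, 224), (229, 224), (230, 225), (231, 225), (232, 226), (233, 226), (234, 227), (235, 230), (236, 237), (237, 246), (238, 252), (239, 254), (240, 254), (241, 255), (242, 255), (243, 255), (244, 255), (245, 255), (246, 255), (247, 255), (248, 255), (249, 255), (250, 255), (251, 255), (252, 255), (253, 255), (254, 255), (255, 255), (256, 255), (257, 255), (258, 255), (259, 255)]
0 [np.float64(238.0), np.float64(217.5), np.float64(191.4)]
0.001 [np.float64(235.5), np.float64(215.4), np.float64(189.2)]
0.002 [np.float64(232.9), np.float64(213.3), np.float64(187.0)]
[ 0.59406301 -0.00560789]
to [0.0817 0.1378 0.0287] [-6.00e-04 -1.30e-03 -9.94e-01]
```

The manual's scale: shifts go in shares of 0.4 m and turns go in shares of pi rad. Converting my numbers, 0.138 m / 0.4 = 0.345, 0.12 m / 0.4 = 0.3, -0.18 rad / 3.1416 = -0.0573.

```bash
echo '[[[0.05,0.075,-0.025],[0,0,-0.0573]],[[0.1,0.15,-0.025],[0,0,-0.1146]],[[0.15,0.225,-0.025],[0,0,-0.1719]],[[0.2,0.3,0],[0,0,-0.2292]],[[0.205,0.345,0.025],[0,0,-0.2865]]]' | python3 steer.py;python3 -c "
from h import *
to(.5934,-.00545,.236,166.3)"
```

```text
time: 16.38
ee_pos: [0.595, -0.0036, 0.2784]
ee_rot: [-0.509, -3.099, 0.0]
force: [-0.0, -1.2, -1.3]
width: 0.229
gripper_force: 30.0
to [ 0.0009 -0.0023  0.0424] [-0.0002 -0.0012 -0.0866]
```

Scaled: 0.042 m / 0.4 = 0.105, 0.03 m / 0.4 = 0.075, -0.087 rad / 3.1416 = -0.0277.

```bash
echo '[[[0.0025,-0.005,0.025],[0,0,-0.0277]],[[0.0025,-0.005,0.075],[0,0,-0.0277]],[[0.0025,-0.005,0.105],[0,0,-0.0277]],[[0.0025,-0.005,0.105],[0,0,-0.0277]],[[0.0025,-0.005,0.105],[0,0,-0.0277]]]' | python3 steer.py;python3 -c "
from h import *
to(.5934,-.00545,.236,166.3);p,R=tool();print(R.as_matrix().round(4))"
```

```text
time: 17.0
ee_pos: [0.5929, -0.0061, 0.238]
ee_rot: [0.384, 3.117, -0.0]
force: [-0.7, 0.6, -1.5]
width: 0.231
gripper_force: 30.0
to [-0.0003  0.0007  0.002 ] [-0.      0.0005 -0.0061]
[[-9.701e-01  2.428e-01  5.000e-04]
 [ 2.428e-01  9.701e-01 -1.000e-04]
 [-5.000e-04 -0.000e+00 -1.000e+00]]
```

Scaled: 0.019 m / 0.4 = 0.0475, 0.016 m / 0.4 = 0.04, -0.005 rad / 3.1416 = -0.0016.

```bash
echo '[[[0,0.0013,0.01],[0,0,-0.0016]],[[0,0.0013,0.02],[0,0,-0.0016]],[[0,0.0013,0.0325],[0,0,-0.0016]],[[0,0.0013,0.04],[0,0,-0.0016]],[[0,0.0013,0.0475],[0,0,-0.0016]]]' | python3 steer.py; echo '[[[0,0,0.0075],[0,0,0]],[[0,0,0.015],[0,0,0]],[[0,0,0.0225],[0,0,0]],[[0,0,0.03],[0,0,0]]]' | python3 steer.py
```

```text
time: 17.62
ee_pos: [0.5928, -0.0053, 0.2183]
ee_rot: [-0.376, -3.119, 0.0]
force: [0.0, 0.5, -2.6]
width: 0.231
gripper_force: 30.0
time: 18.12
ee_pos: [0.5928, -0.0053, 0.2064]
ee_rot: [0.376, 3.119, -0.0]
force: [-0.2, 0.1, -2.3]
width: 0.228
gripper_force: 30.0
```

Entered freely to 0.206; seat it (expected at 0.197).

Scaled: 0.0085 m / 0.4 = 0.0213, 0.007 m / 0.4 = 0.0175.

```bash
echo '[[[0,0,0.0075],[0,0,0]],[[0,0,0.0125],[0,0,0]],[[0,0,0.0175],[0,0,0]],[[0,0,0.0213],[0,0,0]],[[0,0,0.0213],[0,0,0]]]' | python3 steer.py; echo '[[[0,0,0.0025],[0,0,0]],[[0,0,0.005],[0,0,0]],[[0,0,0.005],[0,0,0]]]' | python3 steer.py
```

```text
time: 18.75
ee_pos: [0.5928, -0.0053, 0.198]
ee_rot: [-0.376, -3.119, 0.0]
force: [0.9, -0.5, -0.9]
width: 0.231
gripper_force: 30.0
time: 19.12
ee_pos: [0.5928, -0.0053, 0.1971]
ee_rot: [0.375, 3.118, -0.0]
force: [-2.6, 0.9, 8.9]
width: 0.231
gripper_force: 30.0
```

Seated at the expected height. Back off the push slightly and twist clockwise.

Scaled: -0.0005 m / 0.4 = -0.0013, 0.35 rad / 3.1416 = 0.1114.

```bash
echo '[[[0,0,-0.0013],[0,0,0.0159]],[[0,0,-0.0013],[0,0,0.0382]],[[0,0,-0.0013],[0,0,0.0637]],[[0,0,-0.0013],[0,0,0.0891]],[[0,0,-0.0013],[0,0,0.1114]]]' | python3 steer.py; python3 -c "
from h import *
print(env.read_state()['torque']);to(.5928,-.0053,.1971,121.3)"
```

```text
time: 19.75
ee_pos: [0.5931, -0.0054, 0.1972]
ee_rot: [0.916, 3.004, -0.0]
force: [-0.2, 0.5, 2.5]
width: 0.229
gripper_force: 30.0
[-0.14289394 -0.01012407  0.14976373]
to [ 0.0003 -0.0001  0.0001] [0.0005 0.0012 0.4327]
```

Scaled: 0.43 rad / 3.1416 = 0.1369.

```bash
echo '[[[0,0,0],[0,0,0.0318]],[[0,0,0],[0,0,0.0637]],[[0,0,0],[0,0,0.0955]],[[0,0,0],[0,0,0.121]],[[0,0,0],[0,0,0.1369]]]' | python3 steer.py; echo '[[[0,0,0],[0,0,0]],[[0,0,0],[0,0,0]]]' | python3 steer.py;python3 - <<'E'
from h import *
import pickle
to(.5928,-.0053,.1971,121.3); print(env.read_state()['torque'])
f=grab('wrist','w7.png');pickle.dump(f,open('w7.pkl','wb'))
t=grab('top','t7.png');s=grab('scene','s7.png');pickle.dump((t,s),open('ts7.pkl','wb'))
L=[]
for g,sc in((t,3),(s,3)):
    u,v=proj(g,[.593,-.005,.12]).astype(int); L.append(cv2.resize(g['pixels'][v-60:v+60,u-65:u+65],None,fx=sc,fy=sc,interpolation=2))
cv2.imwrite('pics/z7.png',np.hstack(L)[:,:,::-1])
E
```

```text
time: 20.38
ee_pos: [0.593, -0.0055, 0.1972]
ee_rot: [1.535, 2.74, -0.0]
force: [-0.2, -2.0, 3.8]
width: 0.232
gripper_force: 30.0
time: 20.62
ee_pos: [0.593, -0.0054, 0.1971]
ee_rot: [1.531, 2.742, 0.0]
force: [-0.5, -0.5, 5.5]
width: 0.235
gripper_force: 30.0
to [ 0.0002 -0.0002  0.    ] [0.0007 0.0008 0.006 ]
[-0.18847345  0.23066452 -0.00730871]
```

View pics/w7.png

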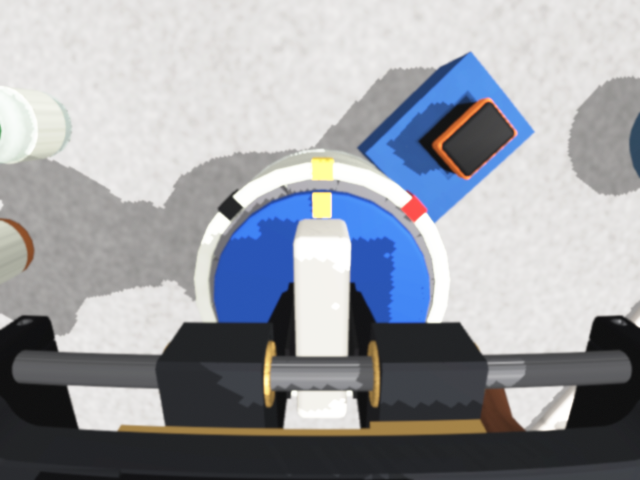

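The lid's pointer at (322,205) lines up with the yellow rim mark at (322,168), and red is still 45° away. Hold for more than two seconds.

```bash
for i in 1 2 3 4; do echo '[[[0,0,0],[0,0,0]],[[0,0,0],[0,0,0]],[[0,0,0],[0,0,0]],[[0,0,0],[0,0,0]],[[0,0,0],[0,0,0]]]' | python3 steer.py|head -4; done
python3 - <<'E'
from h import *
to(.5928,-.0053,.1971,121.3);s=env.read_state();print(s['torque'],s['gripper_force'],s['width'])
f=grab('wrist','w8.png')
hsv=cv2.cvtColor(f['pixels'],cv2.COLOR_RGB2HSV).astype(int)
Y=(abs(hsv[...,0]-28)<8)&(hsv[...,1]>60)&(hsv[...,2]>150)
p=[]
for v0,v1,z in((155,182,.106),(190,218,.116)):
    k=np.argwhere(Y[v0:v1,300:345])[:,::-1]+[300,v0];q=k.mean(0);d=atz(f,*q,z)[:2]-[.5928,-.0053];print(q,np.linalg.norm(d),np.degrees(np.arctan2(d[1],d[0])))
E
```

```text
time: 21.4
ee_pos: [0.593, -0.0053, 0.1972]
ee_rot: [1.531, 2.742, 0.0]
force: [-0.1, -0.9, 6.3]
time: 22.02
ee_pos: [0.593, -0.0054, 0.1972]
ee_rot: [1.531, 2.742, 0.0]
force: [0.1, -0.4, 6.1]
time: 22.65
ee_pos: [0.593, -0.0054, 0.1971]
ee_rot: [1.531, 2.742, 0.0]
force: [-0.2, -0.5, 6.4]
time: 23.28
ee_pos: [0.593, -0.0054, 0.1971]
ee_rot: [1.531, 2.742, 0.0]
force: [-0.1, 0.0, 6.6]
to [ 0.0002 -0.0002  0.    ] [0.0007 0.0007 0.006 ]
[-0.12944097  0.18077074 -0.00448279] 29.995923936367035 0.2313494017720209
[322.04237288 167.87923729] 0.06324594922540303 121.07606753596022
[321.05373832 204.06775701] 0.04812927595702004 121.45140035278583
```

```bash
python3 -c "
from plant import env
print(env.close_job())"
```

```text
the job is handed in; nothing more can be done
None
```

The job is handed in: the battery is fully home in the bay, and the lid is seated, twisted to the yellow marks (within about 0.4° in the wrist camera), held there for over 2.5 s, and still firmly gripped.

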